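# Start the gel run on a bench-top cassette runner

## Task

Start the gel run, using only the closed fingertips: first push the hinged amber cover down until it is fully shut, then switch the runner on by pressing down the raised rear half of its power rocker until it lies level and the front half has come up, and last press the round run key all the way in and let it come back out. Do not grip or lift anything, do not press the square stop key or the two small arrow keys, and leave everything else on the bench where it is, including the little vial standing on the runner.

Things in the scene. Friction and masses are not known exactly. Their poses are not given: they have to be found in the camera images.
- runner: The gel runner, white bench instrument with dark cheeks, fixed, level, 220 mm deep (its x; front is -x) by 306 mm wide (its y). Origin: centre of its underside, z up. Left, y -27 to 153 mm: cassette bay under the cover, rim 65 mm high. Right, y -149 to -31 mm: control module with a flat rear deck 80 mm high (x 20 to 110 mm), then a key panel sloping down at 14.7 degrees to 46 mm high at the front.
- cover (a joint): Angle of the cover (rad): 0 is fully shut, grows as it opens; at the start it stands open at 0.65 to 1.0. The hinge is stiff: the cover stays wherever it is left. A push of 1 to 2 N near its free edge moves it, and a hard stop is met at 0.
- cover_press (a point): Centre of the top face of the cover's front bar, 15 mm behind the cover's front edge (a finger tab sticks out 12 mm more). Cover: amber pane in a black frame, 150 mm wide, 170 mm from hinge to front edge, 9 mm thick; front bar 30 mm by 150 mm. The point moves with the cover, 75 mm above the bench when shut; its z axis is the outward normal of the top face.
- cover_hinge (a point): Middle of the cover's hinge line, at the rear of the bay, 66 mm above the bench; in the runner's frame it lies 85 mm along x (to the rear) and 60 mm along y. The hinge line runs along the runner's y. cover_press lies 155 mm in front of it (and 9 mm above it) when shut; the free front edge rises as the cover opens.
- power (a joint): Angle of the power rocker (rad): 0 is off (rear half raised, front half lying level), 0.4 is on (rear half lying level, front half raised). It is stiff and stays where it is left; pressing the rear half over takes about 4 N near its end. It counts as on well past the middle (0.2).
- power_rear (a point): Point on the top face of the rear half of the power rocker, 11 mm from the pivot; moves with it: about 91 mm above the bench when off, 87 mm when on. The rocker is the black two-facet switch on the rear deck, 32 mm long along the runner's x, 24 mm wide, in a 46 by 36 mm bezel 83 mm high.
- power_pivot (a point): Middle of the rocker on its pivot axis (which runs along the runner's y), 86.5 mm above the bench. The rear half lies on the +x side of the runner's frame.
- run (a joint): Travel of the round run key (m): 0 is out, 0.005 is pressed all the way in. Springs back; 2 N to start, 5 N for full travel. It moves square to the sloping panel (down and, slightly, to the rear); pressing straight down also works.
- run_top (a point): Centre of the top face of the run key, the only round key, white, 25 mm across, on the left of the lower row on the sloping panel; stands 10 mm off the panel, in a low dark collar 3 mm high.
- stop (a joint): Travel of the square stop key (m), 0 out, 0.005 pressed in; not to be pressed.
- stop_top (a point): Centre of the top face of the stop key: square, white, 20 mm, 60 mm to the right of the run key along the runner's y, at the same height. Stands 10 mm off the panel.
- up (a joint): Travel of the upper small triangular arrow key (m), 0 out, 0.005 pressed; not to be pressed.
- up_top (a point): Centre of the top face of the upper arrow key, about 18 mm across, on the right of the panel beside the display; stands 7 mm off the panel.
- down (a joint): Travel of the lower small triangular arrow key (m), 0 out, 0.005 pressed; not to be pressed.
- down_top (a point): Centre of the top face of the lower arrow key, about 18 mm across, 26 mm in front of the upper one; stands 7 mm off the panel.
- vial: Loose bystander: small glass vial with white cap, 17 mm across, 38 mm high, standing on the rear deck of the control module near its right edge. Origin: centre of its underside. Leave it.
- pipette: Loose bystander: pipette lying in front of the runner, about 260 mm long, 25 mm high, its own x along its length. Origin under its middle. Leave it.
- rack: Loose bystander: white tube rack, 110 by 66 mm, 46 mm high, to the right of the runner. Origin: centre of its underside. Leave it.
- cassette: Loose bystander: spare gel cassette lying flat to the left of the runner, 135 by 108 mm, 8 mm thick. Origin: centre of its underside. Leave it.
- tipbox: Loose bystander: yellow pipette-tip box, 122 by 86 mm, 74 mm high. Origin: centre of its underside. Leave it.
- flask: Loose bystander: amber bottle with cap, 60 mm across, 140 mm high. Origin: centre of its underside. Leave it.
- beaker: Loose bystander: glass beaker, 70 mm across, 90 mm high. Origin: centre of its underside. Leave it.

How it is judged:
By the outcome, as a careful person would: the job done as asked, in the order asked, and still so for the second after the job is handed in, with the robot touching nothing.
It also fails if it takes over 40 s, if anything falls off the work surface, if the arm or the gripper's body presses on something with over 40 N, if the wrist force passes 120 N, or if a joint passes its speed limit or range.

## Robot

A 6-joint arm with a two-finger parallel gripper is mounted at the origin on the work surface. World frame = base frame: x ahead of the robot, y to its left, z up, the work surface at z = 0. Lengths are in mm, angles in rad, forces in N, time in s.
With the tool pointing down it reaches from about 400 to 825 mm from the base axis. Payload 7 kg.
Tool frame: the origin (TCP) lies at the very end of the fingers, on their centre line; the grasp point (between the pads) lies 19 mm behind it; z points along the fingers, y is the direction in which the jaws open and shut (so a half turn about z gives the same grasp; the last joint's range is limited). The gripper opens to 88 mm and grips with 3 to 60 N. Pads are 19 mm wide; open, the fingers measure 130 mm over their backs; the gripper's body (78 mm by 193 mm) begins 47 mm behind the grasp point.
Start: joints at [1.431, 0.359, 0.012, 0, -1.224, -0.288], TCP at [280.043, 614.143, 226.561] pointing down, gripper open.
Joint ranges: [-3.07, 3.07], [-1.43, 2.12], [-1.02, 1.25], [-3.03, 1.67], [-3.05, -0], [-3.03, 3.03]. Speed limits (rad/s): [2.39, 2.39, 3.01, 3.14, 3.14, 3.14].

## Interface

Orientations are given as a unit quaternion [x, y, z, w].
In Python, from plant import bot gives the robot as it stands. Calls block until the motion is done:
- bot.move_ptp(position, orientation): joint-space move of the TCP to a pose.
- bot.line_to(position, velocity=150, ori=None): straight line of the TCP; ori=None keeps the orientation; velocity is the mean speed in mm/s.
- bot.move_joints(angles): joint-space move.
- bot.move_gripper(opening, force=None): finger opening in mm; force is the grip in N (None keeps the last); returns when the fingers have stopped.
- bot.pause(seconds).
- bot.solve_ik(position, orientation): joint angles nearest the present ones, or None.
- bot.read_state(): the state.
- bot.camera(name): name is "scene" or "side" or "wrist"; returns the picture (420x560x3 uint8, red, green, blue); there is no depth.
- bot.get_calibration(name): a dict with "fx", "fy", "cx", "cy" (pixels), "distortion" ([k1, k2, p1, p2, k3] as OpenCV has them; the pictures are not rectified), "view" (4x4, takes a point from world to camera coordinates); the wrist camera has in their place "T_tool_cam" (4x4, takes a point from camera to tool coordinates, whose origin is the TCP and whose axes are the flange's). Camera axes: x right, y up, looking along -z (the intrinsics and any distortion apply to the point x, -y, -z); pixel columns grow to the right and rows downward; lengths in mm; the calibration is good to about 2 mm. A picture is of the moment at which its call begins: read the wrist's pose just before it. get_calibration takes no time and is no camera call.
A pose or a line that the arm cannot do raises bot.Unreachable and nothing moves.
- bot.close_job(): hands the job in, once; it reports no verdict.
The state is a dict: "t": time; "joint_pos": joint angles; "qvel": joint speeds; "tau": joint torques, N m; "tcp_pos": TCP position; "eef_rot": TCP orientation; "contact_force": force on the tool from outside, world axes, zero at the start; "moment": the same for the moment, N m; "width": finger opening in mm.
Only numpy, scipy, OpenCV 4.12 (cv2) and the standard library are available. Lean on these libraries where they do the work, as an engineer would, in place of code of your own. Each camera call takes 0.05 s, during which the arm holds its last target. There are 200 camera calls.

## Working session

There is one attempt and no reset: what is moved stays moved. The work goes in short steps, each a Python script; the robot and the scene stay as the last script left them, time stands still between calls to the robot, and variables do not carry over. Pictures are saved under pics/ and viewed, about 8 in all and at most 12, crops included, and the job is handed in when it is done.

```bash
mkdir -p pics; ls; python3 - <<'E'
from plant import bot
import cv2,numpy as np
for n in("scene","side"):
    im=bot.camera(n); cv2.imwrite(f"pics/{n}0.png",cv2.resize(im[:,:,::-1],None,fx=1.4,fy=1.4,interpolation=cv2.INTER_CUBIC))
    c=bot.get_calibration(n); print(n,{k:np.round(v,4).tolist() for k,v in c.items()})
print(bot.get_calibration("wrist")); s=bot.read_state(); print(s['t'],s['eef_rot'],s['width'])
E
```

```text
pics
scene {'fx': 397.6676, 'fy': 397.6676, 'cx': 279.725, 'cy': 207.9099, 'distortion': [-0.1058, 0.0, 0.0, 0.0, 0.0], 'view': [[-0.5367, 0.8437, 0.0094, 285.6502], [-0.5551, -0.3614, 0.7492, 231.6486], [0.6355, 0.3969, 0.6623, -1506.3556], [0.0, 0.0, 0.0, 1.0]]}
side {'fx': 508.1994, 'fy': 508.1994, 'cx': 284.7023, 'cy': 210.8317, 'distortion': [-0.0124, 0.0, 0.0, 0.0, 0.0], 'view': [[0.9316, -0.3635, 0.0086, -510.8364], [0.1895, 0.5054, 0.8418, -168.798], [-0.3103, -0.7826, 0.5397, -1376.3666], [0.0, 0.0, 0.0, 1.0]]}
{'fx': 314.2656968130277, 'fy': 314.2656968130277, 'cx': 285.5174606523596, 'cy': 213.8442403746694, 'distortion': array([0.00589745, 0.        , 0.        , 0.        , 0.        ]), 'T_tool_cam': array([[-3.24422661e-04,  9.68707170e-01,  2.48206191e-01,
         6.54939579e+01],
       [ 9.99999765e-01,  4.64362297e-04, -5.05259363e-04,
         4.84324060e-01],
       [-6.04705964e-04,  2.48205969e-01, -9.68707093e-01,
        -1.57876733e+02],
       [ 0.00000000e+00,  0.00000000e+00,  0.00000000e+00,
         1.00000000e+00]])}
0.1 [ 9.77194161e-01 -2.12346381e-01 -7.03729409e-05  7.62186788e-04] 87.48141989163825
```

View pics/scene0.png

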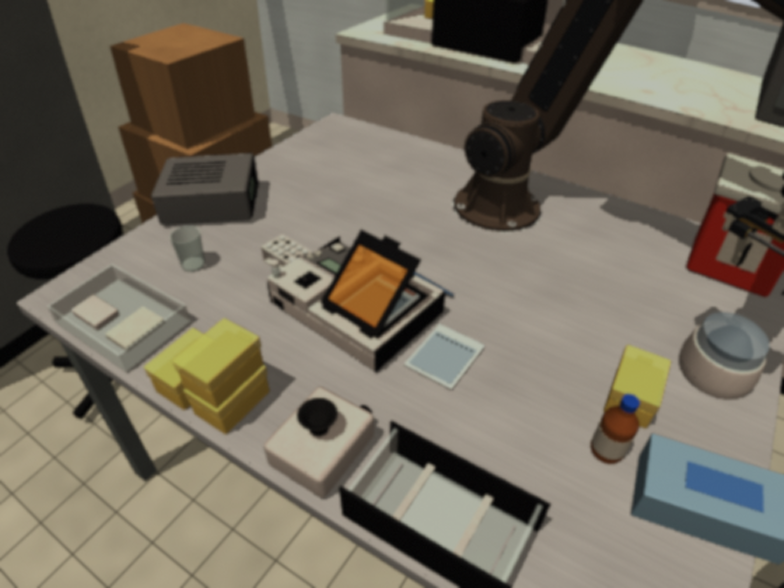

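View pics/side0.png

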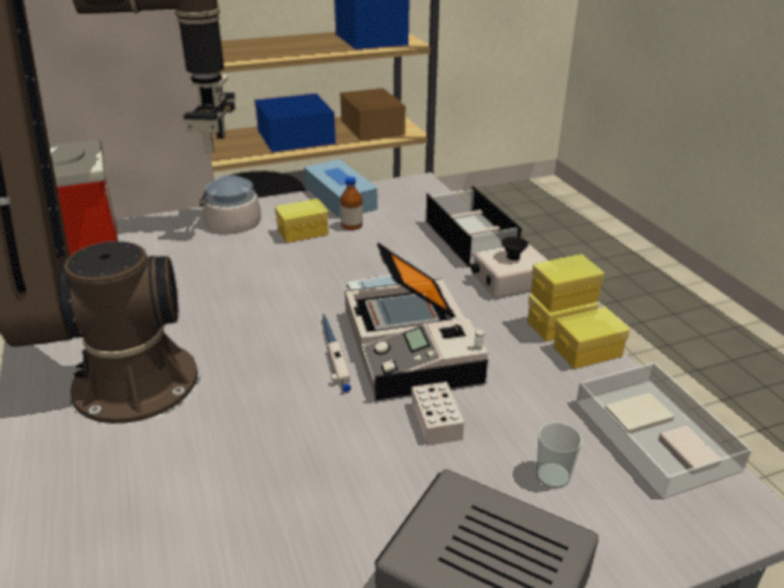

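The side picture shows the run key at about (382,347), stop at (389,367), the rocker at (453,331) and the vial at (479,338). The cover is open, with its tab at (380,248). I'll use these for a rough location, then look closer with the wrist camera.

```bash
cat > h.py <<'E'
import numpy as np, cv2
from plant import bot
from scipy.spatial.transform import Rotation as R
F=np.diag([1,-1,-1.])
def cam(n,s=None):
    c=bot.get_calibration(n); K=np.array([[c['fx'],0,c['cx']],[0,c['fy'],c['cy']],[0,0,1]])
    if n=='wrist':
        T=np.eye(4);T[:3,:3]=R.from_quat(s['eef_rot']).as_matrix();T[:3,3]=s['tcp_pos']
        V=np.linalg.inv(T@c['T_tool_cam'])
    else: V=np.array(c['view'])
    return K,np.array(c['distortion']),V
def onz(C,px,z):
    K,d,V=C; u=cv2.undistortPoints(np.array([[px]],float),K,d)[0,0]
    r=V[:3,:3].T@(F@np.array([u[0],u[1],1])); o=-V[:3,:3].T@V[:3,3]
    return o+r*(z-o[2])/r[2]
def proj(C,P):
    K,d,V=C; P=np.atleast_2d(P); q=(P@V[:3,:3].T+V[:3,3])@F
    return cv2.projectPoints(q,np.zeros(3),np.zeros(3),K,d)[0][:,0]
E
python3 - <<'E'
from h import *
C=cam('side')
for n,p,z in [('run',(382,347),68),('stop',(389,367),68),('rocker',(453,331),87),('vialbase',(479,346),80),('frontright',(377,392),0),('rearright',(485,380),0)]:
    print(n,onz(C,np.array(p)/1.4,z).round())
C=cam('scene')
for n,p,z in [('rocker',(308,280),87),('rearleft',(376,362),0)]: print(n,onz(C,np.array(p)/1.4,z).round())
E
```

```text
run [ 456. -147.   68.]
stop [ 447. -209.   68.]
rocker [ 594. -171.   87.]
vialbase [ 624. -224.   80.]
frontright [ 429. -193.    0.]
rearright [ 639. -234.    0.]
rocker [ 599. -161.   87.]
rearleft [644.  35.   0.]
```

```bash
python3 - <<'E'
from h import *
bot.move_gripper(0)
q=(R.from_euler('z',-10,degrees=True)*R.from_quat([1,0,0,0])).as_quat()
bot.move_ptp([560,-110,300],q)
bot.pause(.3)
s=bot.read_state(); im=bot.camera('wrist'); np.savez('w1.npz',im=im,**{k:s[k] for k in('tcp_pos','eef_rot')})
print(s['t'],s['tcp_pos'],s['contact_force'],s['width'])
cv2.imwrite('pics/w1.png',cv2.resize(im[:,:,::-1],None,fx=1.4,fy=1.4,interpolation=cv2.INTER_CUBIC))
E
```

```text
4.575 [ 560.0604056  -109.72325953  299.9173916 ] [-0.0981281   0.37667811  0.27735533] 0.15201915417755754
```

View pics/w1.png

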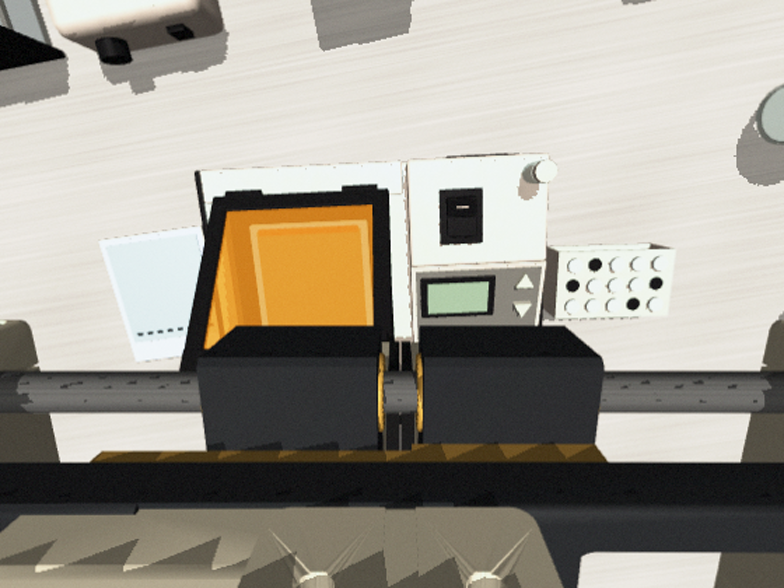

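Bezel corners are at (440,190), (482,188), (484,243) and (441,245), and the rocker's centre line is near (461,216). The vial is at (544,170), and the gripper hides the keys. I'll take one more view from further back.

```bash
python3 - <<'E'
from h import *
s=bot.read_state()
bot.line_to([450,-140,290],250)
bot.pause(.3)
s=bot.read_state(); im=bot.camera('wrist'); np.savez('w2.npz',im=im,**{k:s[k] for k in('tcp_pos','eef_rot')})
print(s['t'],s['tcp_pos'])
cv2.imwrite('pics/w2.png',cv2.resize(im[:300,80:480,::-1],None,fx=2,fy=2,interpolation=cv2.INTER_CUBIC))
E
```

```text
5.5333 [ 450.46799696 -139.82126422  289.62214618]
```

View pics/w2.png

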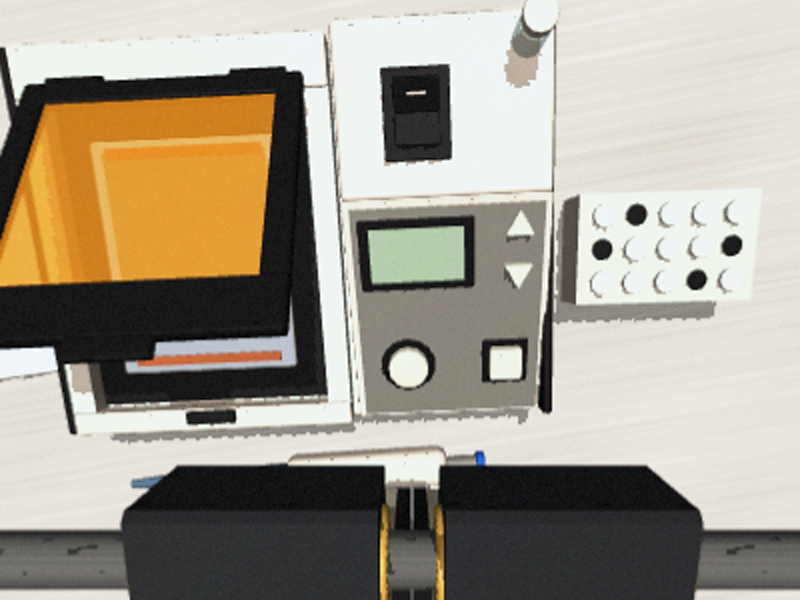

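```bash
cat > fit.py <<'E'
from h import *
from scipy.optimize import least_squares
w=dict(np.load('w2.npz')); C=cam('wrist',w)
def px(l): return np.array(l,float)/2+[80,0]
corn=px([(382,68),(449,65),(451,158),(384,161),(330,24),(343,201),(553,190),(75,432),(353,427),(408,367),(505,362),(283,335),(155,357),(62,360)])
slope=np.tan(np.radians(14.7)); cp=np.cos(np.radians(14.7)); sp=np.sin(np.radians(14.7))
def pts(p):
    x,y,a,bx,by,rx,ry,th=p
    L=[(bx+23,by+18,83),(bx+23,by-18,83),(bx-23,by-18,83),(bx-23,by+18,83),
       (110,-31,80),(20,-31,80),(20,-149,80),(-110,153,65),(-110,-27,65)]
    zp=80-(20-rx)*slope+10*cp/1  # rx: key base x on panel
    for dy in(0,-60): L.append((rx-10*sp,ry+dy,zp))
    def cov(d,yy,h): return (85-d*np.cos(th)+h*np.sin(th)*1, yy, 66+d*np.sin(th)+h*np.cos(th))
    L+= [cov(170,-15,0),None,None]
    L=L[:12]
    P=np.array(L); c,s=np.cos(a),np.sin(a)
    return P@np.array([[c,-s,0],[s,c,0],[0,0,1]]).T+[x,y,0]
def res(p): return (proj(C,pts(p))-corn[:12]).ravel()
r=least_squares(res,[530,-60,-.17,65,-85,-75,-60,.8],loss='soft_l1',x_scale=[10,10,.1,10,10,10,10,.1])
p=r.x; np.save('fit.npy',p)
if __name__=='__main__':
    print(p.round(3)); print(res(p).reshape(-1,2).round(1).tolist())
    P=pts(p); print('bezel',P[:4].mean(0).round(1),'run',P[9].round(1),'stop',P[10].round(1))
    for n,q in [('side',0),('scene',0)]:
        print(n,(proj(cam(n),P[[9,10,11]])*1.4).round().tolist(), (proj(cam(n),[P[:4].mean(0)])*1.4).round().tolist())
E
python3 fit.py
```

```text
[ 5.3901e+02 -8.6439e+01 -1.3100e-01  6.2369e+01 -7.4056e+01 -7.2360e+01
 -6.3063e+01  7.3500e-01]
[[-1.0, -0.4], [0.1, -0.6], [0.3, 0.5], [0.4, 0.6], [-0.4, -3.0], [-0.7, 0.9], [1.3, 1.4], [-4.1, 2.3], [-0.2, -1.2], [-0.3, -0.2], [0.3, 0.2], [3.1, -0.3]]
bezel [ 591.2 -168.    83. ] run [ 456.5 -139.2   65.4] stop [ 448.7 -198.7   65.4]
side [[381.0, 346.0], [388.0, 364.0], [392.0, 280.0]] [[451.0, 332.0]]
scene [[357.0, 256.0], [338.0, 245.0], [362.0, 228.0]] [[308.0, 278.0]]
```

The fit agrees with both fixed cameras to within about 2 px. The run key is at (456,-139,65), the rocker's centre at (591,-168) and the cover at about 0.735 rad. Next I'll shut the cover along its arc.

```bash
cat >> h.py <<'E'
p=np.load('fit.npy'); A=p[2]; RZ=R.from_euler('z',A)
def W(l): return RZ.apply(l)+[p[0],p[1],0]
Q0=(RZ*R.from_quat([1,0,0,0])).as_quat()
def fc(): return np.array(bot.read_state()['contact_force'])
E
python3 - <<'E'
from h import *
def arc(th,d=158): return W([85-d*np.cos(th)+9*np.sin(th)+9.5*min(1,th*5+.0),60,66+d*np.sin(th)+9*np.cos(th)])
bot.move_ptp(arc(.95)+[0,0,60],Q0)
bot.line_to(arc(.95),150); f0=fc(); print(bot.read_state()['t'],f0.round(1))
for th in np.linspace(.88,.04,13):
    bot.line_to(arc(th),60); f=fc()-f0; print(round(th,2),f.round(1))
    if np.linalg.norm(f)>20: break
z=arc(.0)
for dz in np.arange(4,-6,-1.):
    bot.line_to(z+[0,0,dz],30); f=fc()-f0; print(dz,f.round(1),bot.read_state()['tcp_pos'][2].round(1))
    if np.linalg.norm(f)>10: break
print(bot.read_state()['t'])
bot.line_to(np.array(bot.read_state()['tcp_pos'])+[0,0,80],200)
print(bot.read_state()['t'],(fc()-f0).round(1))
im=bot.camera('side');cv2.imwrite('pics/s2.png',cv2.resize(im[150:300,210:390,::-1],None,fx=4,fy=4,interpolation=cv2.INTER_CUBIC))
E
```

```text
6.8083 [-0.4 -0.1  0.4]
0.88 [0.7 0.5 0.6]
0.81 [ 1.  -0.  -0.2]
0.74 [ 1.1  0.4 -1.5]
0.67 [-0.2  0.4 -1.6]
0.6 [ 1.  -0.  -0.5]
0.53 [ 0.1 -0.7  0.6]
0.46 [-0.3 -0.5 -0.1]
0.39 [1.  0.3 0.1]
0.32 [ 0.1 -0.7 -0.3]
0.25 [ 0.5 -0.2  0.1]
0.18 [ 1.  -0.4 -0.4]
0.11 [ 0.4 -0.2  0. ]
0.04 [ 0.2 -0.1  0.1]
4.0 [0.4 0.3 0.1] 79.0
3.0 [ 0.7  0.2 -0.9] 78.0
2.0 [ 0.2  0.6 -0.2] 76.9
1.0 [ 0.3 -0.6  0.1] 75.9
0.0 [-0.5  0.1  3.9] 75.3
-1.0 [-5.4  1.  15.4] 75.0
12.6917
13.25 [-0.2  0.6 -1.1]
```

View pics/s2.png

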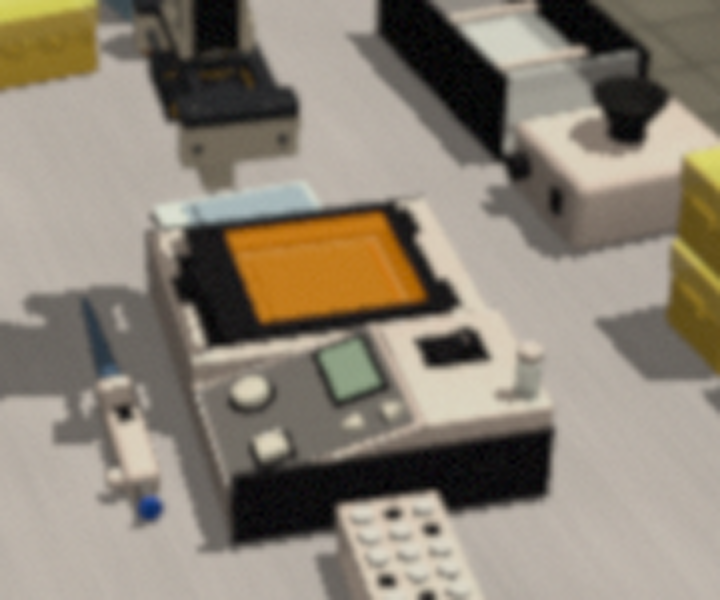

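The cover is shut: the hard stop came at z = 75.0, and the amber pane lies flat in the picture. Now the rocker.

```bash
python3 - <<'E'
from h import *
t=W([p[3]+13,p[4],0]); s=np.array(bot.read_state()['tcp_pos'])
bot.line_to([t[0],t[1],s[2]],200,Q0); bot.line_to([t[0],t[1],100],150); bot.pause(.1); f0=fc()
for z in np.arange(95,83.5,-1.):
    bot.line_to([t[0],t[1],z],30); f=fc()-f0; print(z,f.round(1),bot.read_state()['tcp_pos'][2].round(1))
    if np.linalg.norm(f)>14: break
bot.line_to([t[0],t[1],140],150)
print(bot.read_state()['t'])
s=bot.read_state();im=bot.camera('side');cv2.imwrite('pics/s3.png',cv2.resize(im[215:275,300:360,::-1],None,fx=8,fy=8,interpolation=cv2.INTER_CUBIC))
n=W([p[5]-10*np.sin(.2566),p[6],65.4])
qt=(RZ*R.from_euler('y',-.2566)*R.from_quat([1,0,0,0])).as_quat()
d=R.from_quat(qt).apply([0,0,1]); print('axis',RZ.inv().apply(d).round(2))
bot.move_ptp(n-80*d,qt); bot.pause(.2)
s=bot.read_state();im=bot.camera('wrist');np.savez('w3.npz',im=im,**{k:s[k] for k in('tcp_pos','eef_rot')}); print(s['t'])
cv2.imwrite('pics/w3.png',cv2.resize(im[:,:,::-1],None,fx=1.4,fy=1.4))
E
```

```text
95.0 [ 0.1  1.2 -0.1] 95.1
94.0 [-0.2  0.1 -0.8] 94.0
93.0 [-0.4  0.6 -0.1] 93.0
92.0 [-0.8  0.1  1.1] 92.2
91.0 [ 0.5 -0.2  2.9] 91.3
90.0 [2.2 0.5 3.4] 90.2
89.0 [1.8 1.1 3.1] 88.9
88.0 [1.2 0.6 1.9] 87.8
87.0 [1.3 0.5 2.4] 86.9
86.0 [-2.1  2.2  8.5] 86.8
85.0 [-4.1  3.  14.8] 86.7
18.4
axis [ 0.25  0.   -0.97]
19.3833
```

View pics/s3.png

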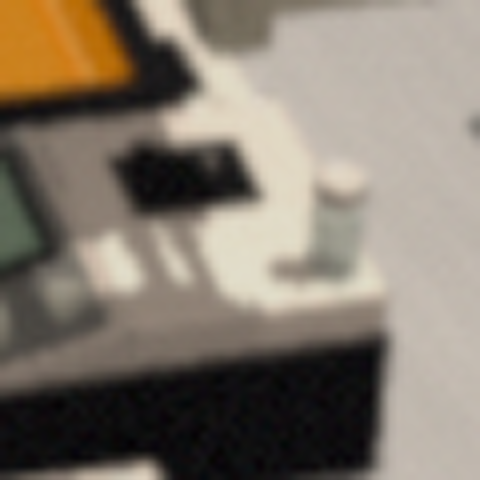

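View pics/w3.png

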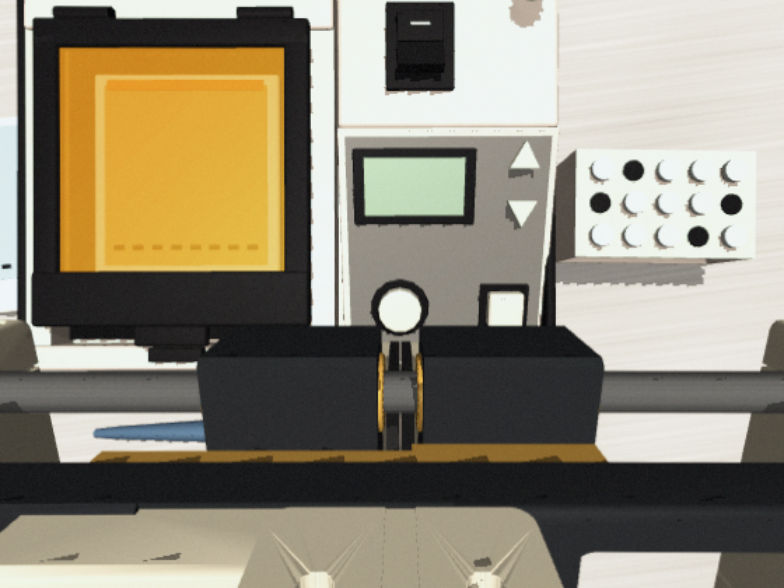

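The rocker is over: the hard stop came at 86.7 mm, and the front facet is now raised. The run key is at (400,310), in line with the fingers. Now I'll press it.

```bash
python3 - <<'E'
from h import *
C=cam('wrist',dict(np.load('w3.npz'))); k=onz(C,np.array([400,310])/1.4,65.4)
n=W([p[5]-10*np.sin(.2566),p[6],65.4]); print(k.round(1),n.round(1))
assert np.linalg.norm(k-n)<5
n=(k+n)/2
q=np.array(bot.read_state()['eef_rot']); d=R.from_quat(q).apply([0,0,1])
bot.line_to(n-8*d,150); bot.pause(.1); f0=fc()
for m in np.arange(-3,9.,1.):
    bot.line_to(n+m*d,30); f=fc()-f0; print(m,f.round(1),round((np.array(bot.read_state()['tcp_pos'])-n)@d,1))
    if -f@d>13: break
bot.pause(.2)
bot.line_to(n-100*d,150); bot.pause(.2)
s=bot.read_state();im=bot.camera('wrist'); print(s['t'],(fc()-f0).round(1))
cv2.imwrite('pics/w4.png',cv2.resize(im[:300,80:480,::-1],None,fx=2,fy=2))
E
```

```text
[ 455.4 -139.4   65.4] [ 456.5 -139.2   65.4]
-3.0 [-2.1  0.6  1.1] -3.1
-2.0 [-1.3  0.4  0.4] -2.0
-1.0 [-1.  -0.5  1.3] -0.9
0.0 [-0.5  0.5 -0.3] 0.1
1.0 [-2.1 -0.3  1.8] 1.0
2.0 [-2.  -0.1  2.8] 2.0
3.0 [-2.8 -0.3  3.6] 3.0
4.0 [-2.7  0.7  3.8] 4.0
5.0 [-2.6  0.6  4. ] 5.0
6.0 [-8.7  3.8 15.8] 5.5
23.9833 [-0.7  0.5  0.8]
```

View pics/w4.png

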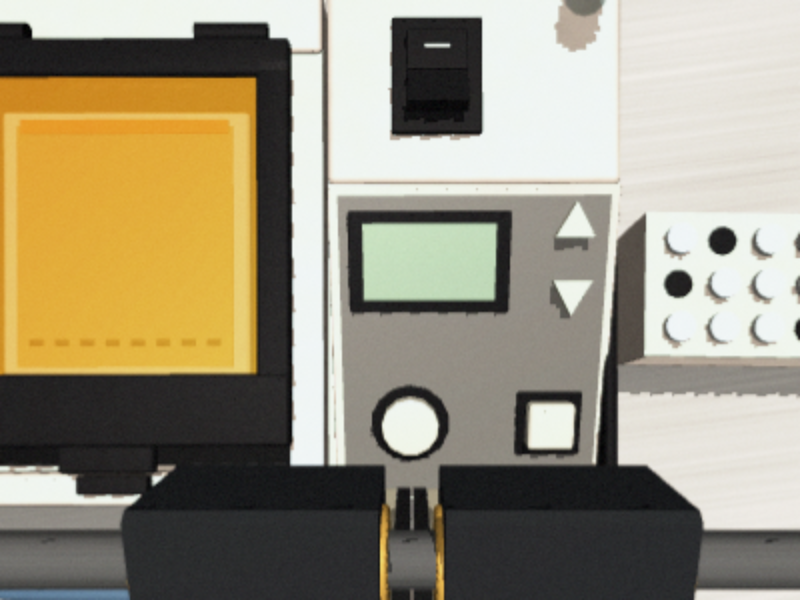

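The run key met its hard stop after about 5 mm of travel and is back out at (410,427). The cover is shut, the rocker is on with its front half raised, and the vial is still in place. I'm handing the job in.

```bash
python3 -c "
from plant import bot
bot.close_job()"
```

```text
the job is handed in; nothing more can be done
```

I did the three steps in the order asked, using only the closed fingertips, and handed the job in at about 24 s on the robot's clock.

- **Cover:** I pushed it down along its arc. It met the hard stop at 75.0 mm, with about 16 N at the tip, and lies flat in the side and wrist pictures.
- **Power rocker:** I pressed the rear half down and it stopped level at 86.7 mm, with about 16 N. The last picture shows the front half raised.
- **Run key:** I pressed it square to the panel to its hard stop, about 5 mm of travel and 18 N in total. The last picture shows it back out.

The last picture shows the stop and arrow keys out; the fingers never went near them. The vial and rack appear not to have moved. The arm was clear of everything, with the force reading back near zero.

No check failed. My estimate of where things were agreed with the two fixed cameras to about 2 px. The run key's position from two wrist views differed by about 1 mm.

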